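# Close the display riser with its tongued deck panel

## Robot

A 6-joint arm with a two-finger parallel gripper is mounted at the origin on the work surface. World frame = base frame: x ahead of the robot, y to its left, z up, the work surface at z = 0. Lengths are in m, angles in rad, forces in N, time in s.
With the tool pointing down it reaches from about 0.275 to 0.975 m from the base axis. Payload 8.4 kg.
Tool frame: the origin (TCP) lies at the centre of the arm's flange, where the gripper is bolted on; the fingertips stand nose_length ahead of it and the grasp point (between the pads) lies 171 mm ahead of it (nose_length is the distance from the TCP to the fingertips, in m); z points along the fingers, y is the direction in which the jaws open and shut (so a half turn about z gives the same grasp; the last joint's range is limited). The gripper opens to 92 mm and grips with 3 to 60 N. Pads are 20 mm wide; open, the fingers measure 128 mm over their backs; the gripper's body (75 mm by 189 mm) begins 69 mm behind the grasp point.
Start: joints at [-1.129, 0.353, 1.633, -0, 1.155, -0.002], TCP at [0.268, -0.564, 0.405] pointing down, gripper open.
Joint ranges: [-2.63, 2.63], [-0.92, 2.1], [0.06, 2.66], [-1.3, 4.44], [0, 2.69], [-3.02, 3.02]. Speed limits (rad/s): [2.22, 2.22, 2.79, 3.14, 3.14, 3.14].

## Interface

Orientations are given as a unit quaternion [x, y, z, w].
In Python, from plant import * gives the robot as it stands. The module is installed in compiled form; this text tells all that it offers.
- The arm moves only by the tool step_arm, never from a script. Its argument "increments" is a list of rows, each a list of 6 numbers: the shift along the tool's x, y, z in cm, then the turn, a rotation vector about the tool's x, y, z in rad. A call has 1 to 20 rows; each row shifts and turns the commanded pose from where the row before left it, along the tool's axes as they then stand; what a row does not reach is not made up. A row lasts 1/12 s, in which the tool goes at most 41.7 mm and 7.16 degrees, less where a joint would pass 70% of its speed; a pose out of reach is approached as far as the arm can. A call with a gripper value outside its range is refused whole. "fingers" is the opening in per cent of the stroke, from 0 (shut) to 100 (fully open), set as the call begins (left out, the last holds). The fingers move at their own pace and stop on an object; "newtons" is the grip in N (left out, the last holds). Time passes only in rows, so rows that do not move let the fingers close. It gives the time, the measured TCP pose, the force and the opening at its end, in the units of the state.
- get_obs(): the state, without advancing time (a new reading comes with each control period).
- capture(name): name is "scene" or "top"; returns the picture (400x640x3 uint8, blue, green, red); there is no depth.
- camera_model(name): a dict with "fovy" (degrees; the focal length in pixels is half the picture's height over the tangent of half this angle, whatever the lens; pixels are square), "cx", "cy" (the principal point, pixels), "k1" (the pictures are not rectified: a ray, as slopes to the right and down, at radius r is drawn at 1 + k1 r^2 times it, then the intrinsics apply), "R" (3x3) and "t" (3): a world point X has camera coordinates R X + t. Camera axes: x right, y down, z forward; pixel columns grow to the right and rows downward; lengths in m; the calibration is good to about 2 mm. A picture is of the moment at which its call begins. camera_model takes no time and is no camera call.
- finish_job(): hands the job in, once; it reports no verdict.
Trained networks look in the newest picture that a camera, given by its name, has taken for a name from the list of things; names that differ only in an ending like _2 or _b are one class to them, and where a whole thing is asked for, a point or a joint stands for the part that bears it (a point fixed in the world has none). Each returns a list of dicts, best first, with "confidence" (0 to 1); they miss things now and then, are a little off and sometimes report something else, mostly with a low value. They report only what shows in the picture. A call takes as long as a camera call. They do not tell look-alikes from the thing itself.
- spot_in(camera, thing): "at" ([x, y, z] in m, in the coordinates of the camera as it stood for that picture, good to about 4 mm: the middle of the surface that is visible of it).
The state is a dict: "t": time; "joint_positions": joint angles; "qvel": joint speeds; "joint_efforts": joint torques, N m; "tool_pos": TCP position; "eef_rot": TCP orientation; "ft_force": force on the tool from outside, world axes, zero at the start; "moment": the same for the moment, N m; "gripper_width": opening from 0.0 (shut) to 1.0 (fully open).
Only numpy, scipy, OpenCV 4.12 (cv2) and the standard library are available. Lean on these libraries where they do the work, as an engineer would, in place of code of your own. Each camera call takes 0.05 s, during which the arm holds its last target.

## Task

Close up the gallery display riser: lift the small jar out of its open bay, without tipping it over, and stand it upright, wholly on the riser's empty end deck, and fit the tongued deck panel into the bay. Hold the panel at an angle to work its tongue in under the lip of the groove, then lower it under control, without letting it drop, until it lies flat and flush, locked between lip and stop. Leave the other jars, the spare panel and the magnifying glass where they are.

Things in the scene. Friction and masses are not known exactly. Their poses are not given: they have to be found in the camera images.
- riser: Fixed low display riser, plywood base, white top parts, 162 mm deep (x -83.5 to +78.5 mm) x 318 wide (y) x 46 high. Origin on the table under the middle of its open bay; x points away from the robot (yaw within 0.25 rad), z up. Bay: y -69 to +69 mm, floor 30 mm up, between solid end decks 46 mm high that reach y = +159 (empty) and -159 (deck jar). A panel lying home is flush with these tops.
- lip (a point): Middle of the lower edge of the overhanging lip at the bay's robot side (riser x = -49.5 mm, 41 mm up); axes as the riser's. Below the lip is the groove, open to +x, as long as the bay: 14 mm deep (back wall at riser x = -63.5 mm), 11 mm high over the bay floor. The lip is 5 mm thick, its top 46 mm up, level with the rail behind it.
- stop (a point): Middle of the upper edge of the stop that bounds the bay on its far side (riser x = +63.5 mm, 46 mm up); axes as the riser's. It stands 16 mm over the bay floor, and is 15 mm thick. From the groove's back wall to the stop's face the bay measures 127 mm.
- end_deck (a point): Centre of the empty end deck's top (90 mm wide in y; 162 mm deep in x, from -83.5 to +78.5 mm), 46 mm above the table, on the riser's +y side; axes as the riser's.
- panel_grip (a point): Centre of the wooden batten (16 mm thick in x, 80 long in y, 30 high) on top of the loose white tongued panel, 0.14 to 0.27 kg, at the start flat on the table to the robot's left or right. Board 108 (x) x 130 (y) x 16 mm, batten at its middle. This point: 31 mm over the underside, 70 mm from the tongue's tip, 54 mm from the opposite edge. x from tongue to opposite edge, z up from the board.
- panel_tongue (a point): Middle of the tongue's tip edge, on the panel's underside; axes as panel_grip's. The tongue (bare wood) runs along the whole -x edge of the board: 16 mm long, 6 mm thick, flush with the underside; panel 124 mm overall in x. With the panel home it lies about 62 mm from the riser's origin towards the groove, 30 mm above the table.
- jar_mid (a point): Centre (40 mm up) of the small glass jar, a cylinder of 54 mm diameter and 80 mm height, upside-down on its metal lid, about 0.15 kg, standing on the bay's floor at the start. z up.
- deck_jar_mid (a point): Bystander: centre (52 mm up) of a glass jar of 62 mm diameter and 105 mm height on the riser's -y end deck.
- table_jar_mid (a point): Bystander: centre (55 mm up) of a glass jar of 68 mm diameter and 110 mm height standing on the table off the riser's left end.
- spare_mid (a point): Bystander: centre of the same kind of batten on a spare white panel without tongue, 85 x 165 x 16 mm, too wide for the bay, lying on the table on the other side from the tongued panel; point 31 mm above its underside, y along the batten.
- magnifier_mid (a point): Bystander: magnifying glass lying on the table between robot and riser, 180 mm long along its y, lens frame 72 mm across at +60 mm y, handle 20 mm thick towards -y; point 10 mm above the table.
Things that resemble listed ones, but are neither listed nor needed, are in the scene too. Leave any black or orange look-alike of the part that bears panel_grip alone.

How it is judged:
On the way:
1. the tongue's tip is at least 2 mm in under the lip while the panel is angled by more than 0.1 rad (6 degrees), far edge up (x of panel_tongue in the frame of riser below -0.0515 m and z of panel_tongue in the frame of riser between 0.026 and 0.038 m and y of panel_tongue in the frame of riser between -0.012 and 0.012 m and angle between panel_grip's own z axis and vertical above 0.1 rad and angle between the y axis of panel_grip and the y axis of riser, either way round below 0.12 rad), for 0.05 s.
At the end, for the whole second after the job is handed in: The panel lies flat (within 2 degrees) and flush (within 2.5 mm) in the bay with its tongue at least 5 mm under the lip, at rest; the small jar stands upright and at rest, wholly on the empty end deck (at most 8 mm over its edge) (z of panel_grip in the frame of riser between 0.0585 and 0.0635 m and x of panel_tongue in the frame of riser between -0.07 and -0.0545 m and y of panel_tongue in the frame of riser between -0.01 and 0.01 m and angle between panel_grip's own z axis and vertical below 0.035 rad and linear speed of each of panel, jar below 0.02 m/s and angular speed of panel below 0.1 rad/s and z of jar_mid in the frame of riser between 0.083 and 0.089 m and x of jar_mid in the frame of riser between -0.065 and 0.06 m and y of jar_mid in the frame of riser between 0.088 and 0.14 m and angle between jar_mid's own z axis and vertical below 0.05 rad); the robot touches nothing.
It fails at once if one of the other jars is moved by more than 15 mm (distance of any of deck_jar_mid, table_jar_mid from where it was at the start of the episode above 0.015 m).
It fails at once if the spare panel or the magnifying glass is moved by more than 15 mm (distance of any of spare_mid, magnifier_mid from where it was at the start of the episode above 0.015 m).
It fails at once if the panel drops in the bay (turns faster than 4 rad/s with its tongue in the groove, a free fall of the far edge of about 8 mm) (x of panel_tongue in the frame of riser between -0.07 and -0.0495 m and y of panel_tongue in the frame of riser between -0.012 and 0.012 m and z of panel_tongue in the frame of riser below 0.04 m and angular speed of panel above 4 rad/s).
It fails at once if the small jar is tipped by more than 45 degrees (angle between jar_mid's own z axis and vertical above 0.785 rad).
It also fails if it takes over 54 s, if anything falls off the work surface, if the arm or the gripper's body presses on something with over 40 N, if the wrist force passes 120 N, or if a joint passes its speed limit or range.

## Working session

There is one attempt and no reset: what is moved stays moved. The work goes in short steps, Python scripts to look and compute and a tool call to move; the robot and the scene stay as the last step left them, time stands still between calls to the robot, and variables do not carry over. Pictures are saved under pics/ and viewed, and the job is handed in when it is done.

Besides the shell and the picture viewer there is one more tool, called after "Emit:" by a JSON object that holds its "name" and its "arguments". step_arm: Moves the arm, as the interface text tells. Its arguments: {"type":"object","properties":{"increments":{"type":"array","items":{"type":"array","items":{"type":"number"}}},"fingers":{"type":"number"},"newtons":{"type":"number"}},"required":["increments"]}

```bash
mkdir -p pics; ls; python3 - <<'E'
from plant import *
import cv2, numpy as np
for n in ("scene","top"):
    im=capture(n); cv2.imwrite(f"pics/{n}0.png",im)
    m=camera_model(n); print(n,m)
o=get_obs(); print(o)
try: print(nose_length)
except Exception as e: print(e)
E
```

```text
pics
scene {'fovy': 53.13096759483821, 'cx': 315.66632142298994, 'cy': 202.3330823581479, 'k1': -0.06747110621795516, 'R': array([[-0.84487187,  0.53476422, -0.01479007],
       [ 0.45823344,  0.70914094, -0.53585562],
       [-0.27606817, -0.45950664, -0.84418008]]), 't': array([ 0.38222743, -0.24840912,  1.61488646])}
top {'fovy': 48.7055825764165, 'cx': 318.5016639314511, 'cy': 200.84426404655372, 'k1': -0.12414638939496278, 'R': array([[-0.02858425, -0.99958968,  0.00184655],
       [-0.99733913,  0.02839586, -0.06714421],
       [ 0.06706422, -0.0037609 , -0.99774157]]), 't': array([0.09177884, 0.49911462, 1.22876307])}
{'t': 0.1, 'joint_positions': array([-1.12939968e+00,  3.53602701e-01,  1.63402132e+00, -9.94039900e-06,
        1.15520926e+00, -2.39651852e-03]), 'qvel': array([ 2.57089655e-05, -2.30576826e-03, -9.16126286e-04, -4.45103915e-04,
       -9.38041035e-04,  1.84245077e-03]), 'joint_efforts': array([-1.44278878e-03, -5.94904590e+01, -3.34931052e+01,  6.97548268e-02,
        1.83461246e-02, -2.21114647e-05]), 'tool_pos': array([ 0.26827283, -0.56428018,  0.4040402 ]), 'eef_rot': array([ 9.75481174e-01,  2.20082018e-01, -1.39505709e-04, -6.04443589e-04]), 'ft_force': array([ 0.13672462, -0.00998679, -0.0173685 ]), 'moment': array([-0.00894996, -0.02703908,  0.02286923]), 'gripper_width': 1.0007480805212177}
0.1901
```

View pics/scene0.png

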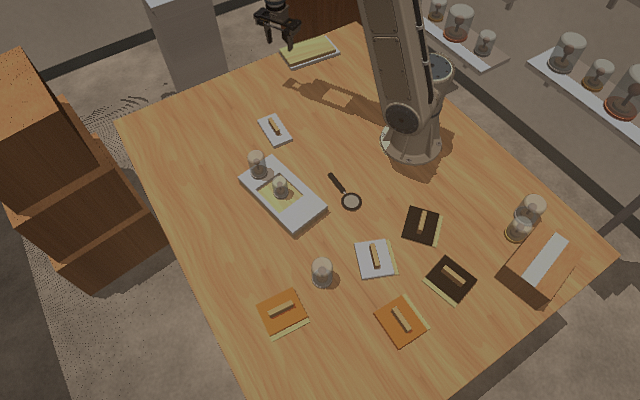

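View pics/top0.png

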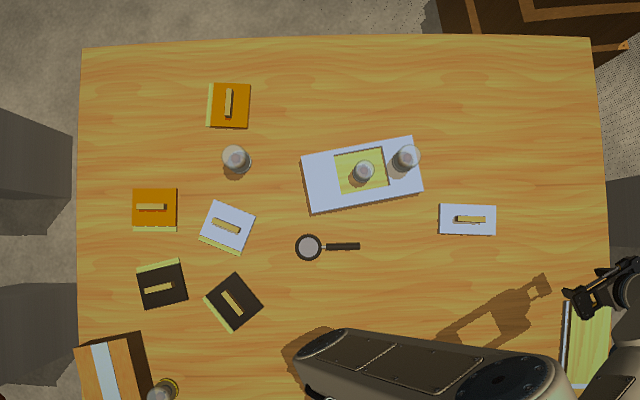

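```bash
cat > h.py <<'E'
from plant import *
import cv2, numpy as np
from scipy.spatial.transform import Rotation as Rot
from scipy.optimize import least_squares
def K(m):
    f=200/np.tan(np.radians(m["fovy"])/2); return f
def proj(n,X):
    m=camera_model(n); X=np.atleast_2d(X); c=X@m["R"].T+m["t"]; s=c[:,:2]/c[:,2:]
    r2=(s**2).sum(1,keepdims=True); s=s*(1+m["k1"]*r2); return s*K(m)+[m["cx"],m["cy"]]
def unproj(n,uv,z):
    "world points at height z"
    m=camera_model(n); uv=np.atleast_2d(uv).astype(float); d=(uv-[m["cx"],m["cy"]])/K(m); s=d.copy()
    for _ in range(20): s=d/(1+m["k1"]*(s**2).sum(1,keepdims=True))
    ray=np.c_[s,np.ones(len(s))]@m["R"]; o=-m["R"].T@m["t"]
    return o+ray*((z-o[2])/ray[:,2])[:,None]
def spotw(n,th):
    m=camera_model(n); return [(round(d["confidence"],2),np.round(m["R"].T@(np.array(d["at"])-m["t"]),4),np.round(proj(n,m["R"].T@(np.array(d["at"])-m["t"]))[0])) for d in spot_in(n,th)]
E
python3 - <<'E'
from h import *
for n,ths in (("top",["riser","panel_grip","jar_mid","spare_mid","magnifier_mid","table_jar_mid"]),("scene",["panel_grip","jar_mid"])):
    for t in ths: print(n,t,spotw(n,t))
E
```

```text
top riser []
top panel_grip [(0.89, array([0.226 , 0.3224, 0.0179]), array([234., 301.])), (0.84, array([0.4328, 0.341 , 0.0176]), array([226., 228.])), (0.67, array([0.7835, 0.3289, 0.0158]), array([229., 106.])), (0.66, array([0.4883, 0.5432, 0.0108]), array([157., 210.])), (0.62, array([ 0.5665, -0.0225,  0.0457]), array([354., 176.]))]
top jar_mid [(0.81, array([ 0.5735, -0.04  ,  0.1095]), array([363., 170.]))]
top spare_mid [(0.6, array([ 0.4348, -0.3419,  0.014 ]), array([466., 220.]))]
top magnifier_mid [(0.95, array([0.37  , 0.0966, 0.016 ]), array([313., 248.]))]
top table_jar_mid [(0.7, array([0.6143, 0.2948, 0.11  ]), array([235., 158.]))]
scene panel_grip [(0.84, array([0.2287, 0.3378, 0.0089]), array([422., 228.])), (0.82, array([0.5005, 0.5545, 0.0205]), array([400., 322.])), (0.73, array([0.7852, 0.3392, 0.0168]), array([283., 313.])), (0.71, array([0.4402, 0.346 , 0.0134]), array([374., 260.])), (0.61, array([0.2812, 0.5376, 0.0162]), array([450., 281.]))]
scene jar_mid [(0.74, array([ 0.5771, -0.0273,  0.099 ]), array([281., 186.]))]
```

Panel candidates in the top picture: white at (226,228), black at (162,285) and (233,302), orange at (155,210) and (229,105). There's also a white one without a tongue at (467,219), which is the spare. The white one at (226,228) fits because it has a bare-wood tongue along its lower edge. I'll check that in an enlarged crop.

```bash
python3 - <<'E'
import cv2,numpy as np
t=cv2.imread("pics/top0.png"); s=cv2.imread("pics/scene0.png")
a=cv2.resize(t[190:265,185:270],None,fx=7,fy=7,interpolation=cv2.INTER_CUBIC)
b=cv2.resize(t[125:225,290:430],None,fx=5.5,fy=5.5,interpolation=cv2.INTER_CUBIC)
c=cv2.resize(s[225:290,345:405],None,fx=8,fy=8,interpolation=cv2.INTER_CUBIC)
d=cv2.resize(s[140:240,230:335],None,fx=6,fy=6,interpolation=cv2.INTER_CUBIC)
for n,i in zip("abcd",(a,b,c,d)): cv2.imwrite(f"pics/crop_{n}.png",i); print(i.shape)
E
```

```text
(525, 595, 3)
(550, 770, 3)
(520, 480, 3)
(600, 630, 3)
```

View pics/crop_a.png

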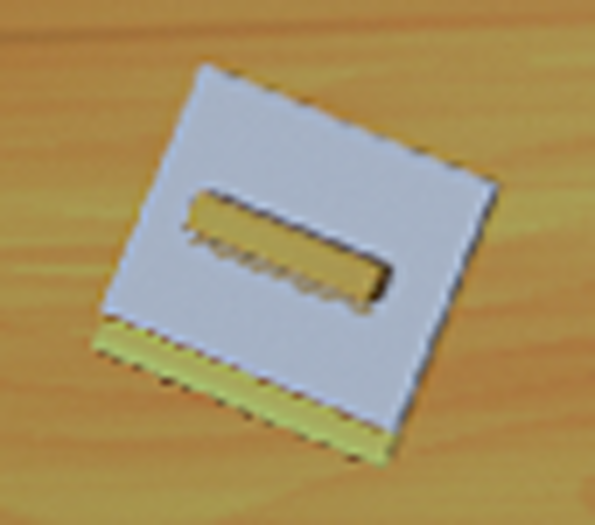

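View pics/crop_b.png

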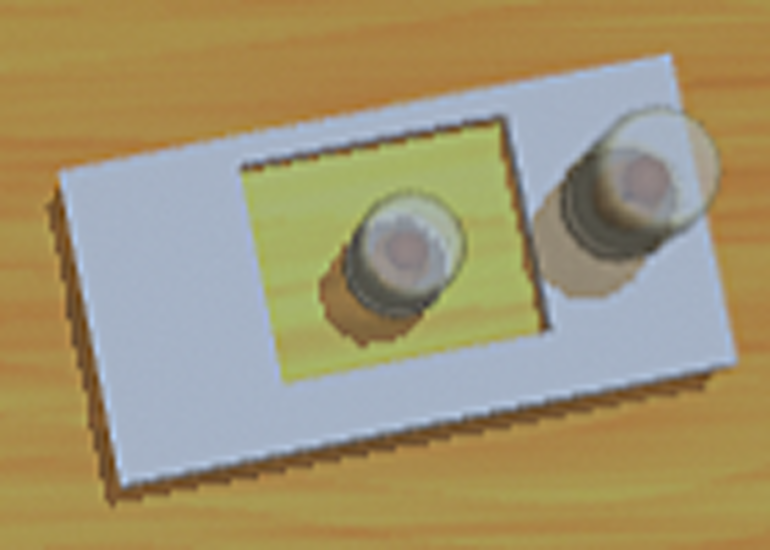

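View pics/crop_c.png

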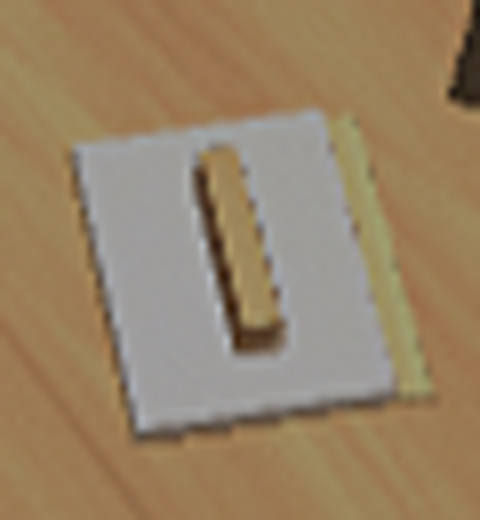

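View pics/crop_d.png

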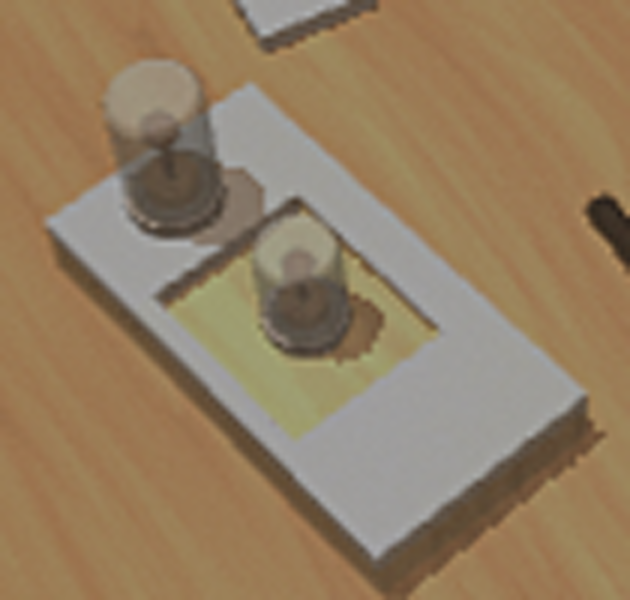

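```bash
cat > fit.py <<'E'
from h import *
off={"a":(185,190,7),"b":(290,125,5.5),"c":(345,225,8),"d":(230,140,6)}
def px(c,p): o=off[c]; return ((np.array(p)+.5)/o[2]-.5)+o[:2]
def fit(obs,x0,sig=1.0):
    # obs: (cam, uv, local xyz); local z fixed on table
    def res(p,full=False):
        R=Rot.from_euler("z",p[2]).as_matrix(); out=[]
        for cam in ("top","scene"):
            o=[q for q in obs if q[0]==cam]
            if not o: continue
            X=np.array([q[2] for q in o])@R.T+[p[0],p[1],0]
            e=proj(cam,X)-np.array([q[1] for q in o]); 
            out.append(e.ravel())
        return np.concatenate(out)
    r=least_squares(res,x0,loss="soft_l1"); return r.x,res(r.x)
E
python3 - <<'E'
from fit import *
X0,X1,Y=-.0835,.0785,.159; z=.046
ob=[("top",px("b",p),l) for p,l in [((60,172),(X1,Y,z)),((670,55),(X1,-Y,z)),((737,362),(X0,-Y,z)),((122,488),(X0,Y,z)),((505,117),(.0635,-.069,z)),((241,168),(.0635,.069,z)),((550,330),(-.0495,-.069,z)),((287,382),(-.0495,.069,z))]]
os=[("scene",px("d",p),l) for p,l in [((377,560),(X1,Y,z)),((587,400),(X0,Y,z)),((47,222),(X1,-Y,z)),((250,85),(X0,-Y,z)),((298,197),(-.0495,-.069,z)),((157,300),(.0635,-.069,z)),((437,330),(-.0495,.069,z)),((297,440),(.0635,.069,z))]]
for o in (ob,os,ob+os):
    x,r=fit(o,[.57,0,.2]); print("riser",x.round(4),"res px",r.round(1))
ob=[("top",px("a",p),l) for p,l in [((203,65),(.054,.065,.016)),((497,185),(.054,-.065,.016)),((390,430),(-.054,-.065,.016)),((105,313),(-.054,.065,.016)),((95,345),(-.07,.065,.006)),((385,465),(-.07,-.065,.006))]]
os=[("scene",px("c",p),l) for p,l in [((75,148),(.054,-.065,.016)),((135,435),(.054,.065,.016)),((325,110),(-.054,-.065,.016)),((395,390),(-.054,.065,.016)),((355,118),(-.07,-.065,.006)),((433,395),(-.07,.065,.006))]]
for o in (ob,os,ob+os):
    x,r=fit(o,[.435,.34,-.3]); print("panel",x.round(4),"res px",r.round(1))
print("jar top",unproj("top",px("b",(411,243)),.11),unproj("scene",px("d",(297,247)),.11),unproj("scene",px("d",(305,320)),.03))
E
```

```text
riser [ 0.5752 -0.0453  0.1692] res px [-0.2  0.1  0.2 -0.4  0.4  0.2 -0.1 -0.1  0.2 -0.5 -0.3 -0.3  0.4  0.3
 -0.5  0.6]
riser [ 0.5737 -0.0428  0.1646] res px [-0.1  0.1  0.3 -0.7 -0.3  0.   0.2 -0.2  0.  -0.2 -0.8 -0.4  1.1  0.6
 -0.2  0.6]
riser [ 0.5747 -0.0445  0.1678] res px [-0.5  0.2 -0.  -0.1  0.1  0.5 -0.4 -0.  -0.1 -0.2 -0.5 -0.1  0.2  0.6
 -0.8  0.8 -0.5 -0.1 -0.2 -1.  -0.8 -0.1 -0.4 -0.4 -0.5 -0.4 -1.2 -0.5
  0.7  0.3 -0.5  0.3]
panel [ 0.441   0.3372 -0.411 ] res px [-0.  -0.3  0.  -0.3  0.8  0.3 -0.5 -0.4 -0.3  0.2  0.   0.4]
panel [ 0.4391  0.3391 -0.4169] res px [-0.1 -0.2  0.3 -0.4 -0.3  0.1  0.3  0.4  0.  -0.2 -0.2  0.2]
panel [ 0.4402  0.3381 -0.4132] res px [-0.2 -0.  -0.3  0.1  0.5  0.6 -0.8 -0.2 -0.6  0.4 -0.3  0.7 -0.6 -0.2
 -0.1 -0.4 -0.9  0.  -0.1  0.2 -0.5 -0.3 -0.6  0. ]
jar top [[ 0.57619523 -0.0448001   0.11      ]] [[ 0.57345381 -0.04246923  0.11      ]] [[ 0.57415903 -0.04628577  0.03      ]]
```

```bash
cat > mv.py <<'E'
from h import *
RIS=np.array([.5747,-.0445]); RY=.168; PAN=np.array([.4402,.3381]); PY=-.4132
def rw(x,y,z=0): # riser->world
    c,s=np.cos(RY),np.sin(RY); return np.array([RIS[0]+c*x-s*y,RIS[1]+s*x+c*y,z])
def tool(yaw_y,tilt=0.):
    "tool R: fingers down, tool y along yaw; tilt: tool leaning back so fingers point towards +y tool dir by tilt"
    y=np.array([np.cos(yaw_y),np.sin(yaw_y),0]); z=np.array([0,0,-1.]); R=np.c_[np.cross(y,z),y,z]
    return R@Rot.from_euler("x",-tilt).as_matrix()
def plan(p1,R1,N,p0=None,R0=None):
    o=get_obs()
    if p0 is None: p0=o["tool_pos"]; R0=Rot.from_quat(o["eef_rot"]).as_matrix()
    w=Rot.from_matrix(R0.T@R1).as_rotvec()/N; r=Rot.from_rotvec(w).as_matrix()
    S=np.zeros((3,3)); A=np.eye(3)
    for _ in range(N): S+=A; A=A@r
    d=np.linalg.solve(S,R0.T@(np.array(p1)-p0))
    P=p0.copy();A=R0.copy();path=[]
    for _ in range(N): P=P+A@d;A=A@r;path.append(P)
    path=np.array(path)
    print("row x%d: cm"%N,(d*100).round(3),"rad",w.round(4),"min rad",np.hypot(*path[:,:2].T).min().round(3),"min z",path[:,2].min().round(3))
def state():
    o=get_obs(); R=Rot.from_quat(o["eef_rot"]).as_matrix()
    print("t",round(o["t"],2),"tcp",o["tool_pos"].round(4),"yaw_y",np.arctan2(R[1,1],R[0,1]).round(4),"z",R[:,2].round(4),"F",o["ft_force"].round(1),"w",round(o["gripper_width"],3))
E
python3 - <<'E'
from mv import *
state()
plan([*rw(.0,.0)[:2],.36],tool(RY),20)
E
```

```text
t 0.5 tcp [ 0.2684 -0.5644  0.4047] yaw_y -1.127 z [-0.e+00  1.e-04 -1.e+00] F [ 0.5 -1.   0.3] w 1.001
row x20: cm [3.238 0.067 0.223] rad [-0.     -0.     -0.0648] min rad 0.576 min z 0.36
```

Emit:
{"name": "step_arm", "arguments": {"increments": [[3.24,0.067,0.223,0,0,-0.0648],[3.24,0.067,0.223,0,0,-0.0648],[3.24,0.067,0.223,0,0,-0.0648],[3.24,0.067,0.223,0,0,-0.0648],[3.24,0.067,0.223,0,0,-0.0648],[3.24,0.067,0.223,0,0,-0.0648],[3.24,0.067,0.223,0,0,-0.0648],[3.24,0.067,0.223,0,0,-0.0648],[3.24,0.067,0.223,0,0,-0.0648],[3.24,0.067,0.223,0,0,-0.0648],[3.24,0.067,0.223,0,0,-0.0648],[3.24,0.067,0.223,0,0,-0.0648],[3.24,0.067,0.223,0,0,-0.0648],[3.24,0.067,0.223,0,0,-0.0648],[3.24,0.067,0.223,0,0,-0.0648],[3.24,0.067,0.223,0,0,-0.0648],[3.24,0.067,0.223,0,0,-0.0648],[3.24,0.067,0.223,0,0,-0.0648],[3.24,0.067,0.223,0,0,-0.0648],[3.24,0.067,0.223,0,0,-0.0648]], "fingers": 100, "newtons": 15}}

```text
t: 2.17
tool_pos: [0.5748, -0.0425, 0.3601]
eef_rot: [0.644, 0.765, 0.0, 0.0]
ft_force: [0.1, 0.4, 0.3]
gripper_width: 0.997
```

```bash
python3 - <<'E'
from mv import *
state()
cv2.imwrite("pics/s1.png",cv2.resize(capture("scene")[120:260,190:350],None,fx=5,fy=5,interpolation=cv2.INTER_CUBIC)[:600,:800])
plan([.5752,-.0445,.261],tool(RY),5)
E
```

```text
t 2.17 tcp [ 0.5748 -0.0425  0.3601] yaw_y 0.1722 z [ 6.e-04  0.e+00 -1.e+00] F [0.1 0.4 0.3] w 0.997
row x5: cm [-0.129  0.004  1.971] rad [-0.0001 -0.0006  0.002 ] min rad 0.576 min z 0.261
```

View pics/s1.png

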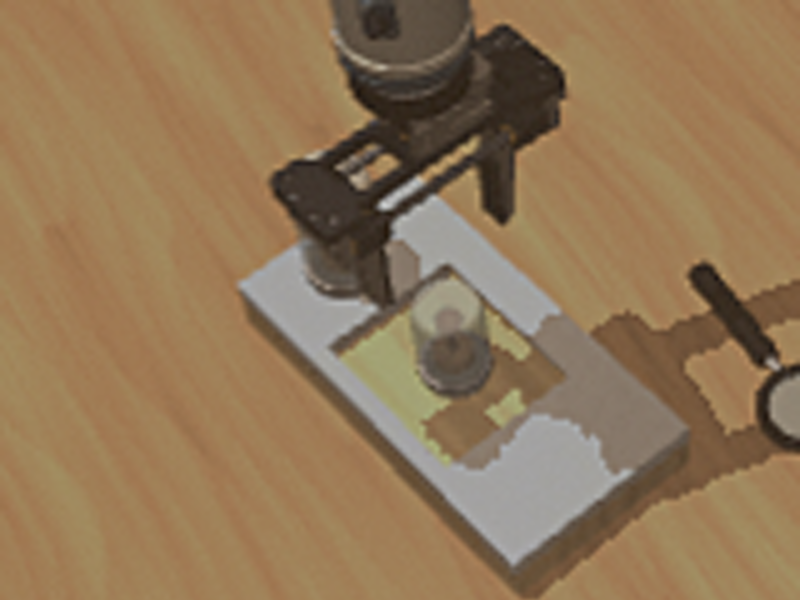

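The gripper is above the jar, with one finger on each riser-x side of it. The deck jar is clear.

```bash
python3 - <<'E'
from mv import *
state()
plan([.5752,-.0445,.261],tool(RY),5)
E
```

```text
t 2.22 tcp [ 0.5739 -0.0383  0.3595] yaw_y 0.1779 z [-0.0011  0.0026 -1.    ] F [-0.7  3.3 -1. ] w 1.0
row x5: cm [-0.129  0.004  1.971] rad [-0.0001 -0.0006  0.002 ] min rad 0.576 min z 0.261
```

Emit:
{"name": "step_arm", "arguments": {"increments": [[0,0,0,0,0,0],[0,0,1,0,0,0],[0,0,2,0,0,0],[0,0,2.5,0,0,0],[0,0,2.5,0,0,0],[0,0,1.4,0,0,0],[0,0,0.5,0,0,0],[0,0,0,0,0,0],[0,0,0,0,0,0]]}}

```text
t: 2.97
tool_pos: [0.575, -0.045, 0.2613]
eef_rot: [0.645, 0.764, -0.0, 0.0]
ft_force: [0.0, -0.3, -0.0]
gripper_width: 1.004
```

Pose is (0.575, -0.045, 0.261) as intended. Closing.

Emit:
{"name": "step_arm", "arguments": {"increments": [[0,0,0,0,0,0],[0,0,0,0,0,0],[0,0,0,0,0,0],[0,0,0,0,0,0],[0,0,0,0,0,0],[0,0,0,0,0,0],[0,0,0,0,0,0],[0,0,0,0,0,0]], "fingers": 45, "newtons": 12}}

```text
t: 3.63
tool_pos: [0.5747, -0.044, 0.2613]
eef_rot: [0.645, 0.764, 0.0, 0.0]
ft_force: [-1.3, 0.0, 3.6]
gripper_width: 0.589
```

Emit:
{"name": "step_arm", "arguments": {"increments": [[0,0,-0.5,0,0,0],[0,0,-1,0,0,0],[0,0,-1.5,0,0,0],[0.5,0,-1,0,0,0],[1.5,0,0,0,0,0],[2.3,0,0,0,0,0],[2.3,0,0,0,0,0],[2.3,0,0,0,0,0],[1.5,0,0,0,0,0],[0.7,0,0,0,0,0],[0.3,0,0.3,0,0,0],[0,0,0.8,0,0,0],[0,0,0.7,0,0,0],[0,0,0.3,0,0,0],[0,0,0.15,0,0,0],[0,0,0.1,0,0,0],[0,0,0,0,0,0],[0,0,0,0,0,0]]}}

```text
t: 5.13
tool_pos: [0.5557, 0.0678, 0.2776]
eef_rot: [0.645, 0.764, 0.0, 0.0]
ft_force: [0.0, 0.5, -2.1]
gripper_width: 0.588
```

```bash
python3 - <<'E'
from mv import *
state()
cv2.imwrite("pics/s2.png",cv2.resize(capture("scene")[120:260,190:350],None,fx=5,fy=5,interpolation=cv2.INTER_CUBIC)[:600,:800])
print(rw(0,.114))
E
```

```text
t 5.13 tcp [0.5557 0.0678 0.2776] yaw_y 0.1683 z [ 2.e-04  0.e+00 -1.e+00] F [ 0.   0.5 -2.1] w 0.588
[0.55563796 0.06789501 0.        ]
```

View pics/s2.png

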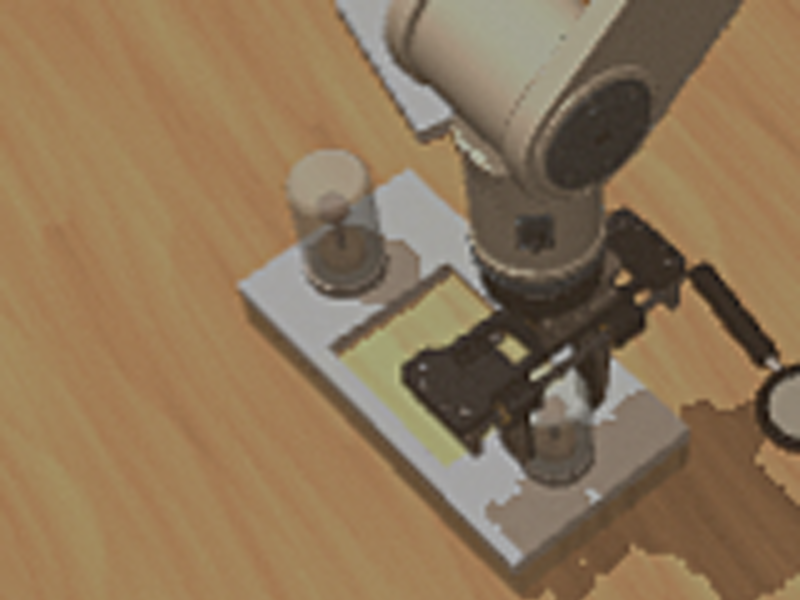

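Emit:
{"name": "step_arm", "arguments": {"increments": [[0,0,0.05,0,0,0],[0,0,0,0,0,0]]}}

```text
t: 5.35
tool_pos: [0.5557, 0.0681, 0.2773]
eef_rot: [0.645, 0.764, 0.0, 0.0]
ft_force: [-1.1, -0.5, 1.4]
gripper_width: 0.588
```

Emit:
{"name": "step_arm", "arguments": {"increments": [[0,0,0,0,0,0],[0,0,0,0,0,0],[0,0,0,0,0,0],[0,0,0,0,0,0],[0,0,0,0,0,0],[0,0,0,0,0,0]], "fingers": 100}}

```text
t: 5.85
tool_pos: [0.5555, 0.0683, 0.2771]
eef_rot: [0.645, 0.764, 0.0, 0.0]
ft_force: [0.8, 0.0, 0.9]
gripper_width: 0.987
```

```bash
python3 - <<'E'
from mv import *
state()
p0=rw(0,.114,.4); R0=tool(RY)
plan([*PAN,.36],tool(PY),14,p0,R0)
E
```

```text
t 5.85 tcp [0.5555 0.0683 0.2771] yaw_y 0.1691 z [ 1.e-04  0.e+00 -1.e+00] F [0.8 0.  0.9] w 0.987
row x14: cm [ 1.862 -1.031  0.286] rad [0.     0.     0.0415] min rad 0.516 min z 0.36
```

Emit:
{"name": "step_arm", "arguments": {"increments": [[0,0,-1.3,0,0,0],[0,0,-3,0,0,0],[0,0,-3.5,0,0,0],[0,0,-3,0,0,0],[0,0,-1.5,0,0,0],[1.862,-1.03,0.286,0,0,0.0415],[1.862,-1.03,0.286,0,0,0.0415],[1.862,-1.03,0.286,0,0,0.0415],[1.862,-1.03,0.286,0,0,0.0415],[1.862,-1.03,0.286,0,0,0.0415],[1.862,-1.03,0.286,0,0,0.0415],[1.862,-1.03,0.286,0,0,0.0415],[1.862,-1.03,0.286,0,0,0.0415],[1.862,-1.03,0.286,0,0,0.0415],[1.862,-1.03,0.286,0,0,0.0415],[1.862,-1.03,0.286,0,0,0.0415],[1.862,-1.03,0.286,0,0,0.0415],[1.862,-1.03,0.286,0,0,0.0415],[1.862,-1.03,0.286,0,0,0.0415]]}}

```text
t: 7.43
tool_pos: [0.4394, 0.3393, 0.3599]
eef_rot: [0.837, 0.547, 0.0, 0.0]
ft_force: [0.1, -0.1, 0.4]
gripper_width: 1.005
```

Emit:
{"name": "step_arm", "arguments": {"increments": [[0,0,0,0,0,0],[0,0,0,0,0,0],[0,0,0,0,0,0]], "fingers": 60}}

```text
t: 7.68
tool_pos: [0.4398, 0.3379, 0.3599]
eef_rot: [0.836, 0.548, -0.0, 0.0]
ft_force: [-0.2, 0.2, -0.6]
gripper_width: 0.808
```

```bash
python3 - <<'E'
from mv import *
state()
plan([*PAN,.215],tool(PY),1)
im=capture("scene"); t=capture("top")
print(spotw("scene","jar_mid"),spotw("top","panel_grip")[:3])
cv2.imwrite("pics/s3.png",cv2.resize(im[160:300,220:420],None,fx=4,fy=4,interpolation=cv2.INTER_CUBIC))
E
```

```text
t 7.68 tcp [0.4398 0.3379 0.3599] yaw_y -0.4106 z [-3.e-04 -6.e-04 -1.e+00] F [-0.2  0.2 -0.6] w 0.808
row x1: cm [ 0.041  0.031 14.494] rad [-0.      0.0007  0.0026] min rad 0.555 min z 0.215
[(0.74, array([0.5628, 0.0784, 0.1151]), array([300., 203.]))] [(0.87, array([0.2962, 0.4912, 0.0152]), array([175., 277.])), (0.81, array([0.7837, 0.3285, 0.0159]), array([229., 106.])), (0.58, array([0.4338, 0.3164, 0.0179]), array([234., 227.]))]
```

View pics/s3.png

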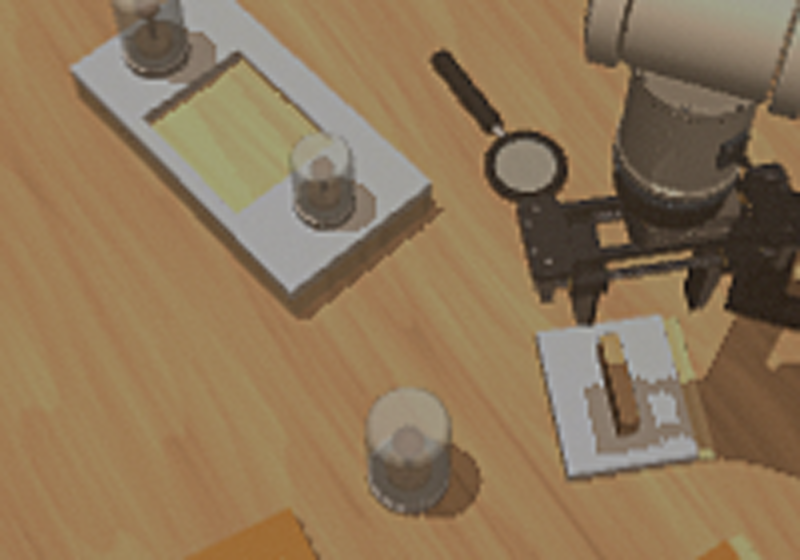

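The jar stands upright on the empty end deck, with its base at about (301,213). The gripper is above the white tongued panel. Descending to the batten.

Emit:
{"name": "step_arm", "arguments": {"increments": [[0,0,1.5,0,0,0],[0,0,3,0,0,0],[0,0,3.5,0,0,0],[0,0,3,0,0,0],[0,0,2,0,0,0],[0,0,1.2,0,0,0],[0,0,0.6,0,0,0],[0,0,0.2,0,0,0],[0,0,0,0,0,0],[0,0,0,0,0,0]]}}

```text
t: 8.72
tool_pos: [0.4404, 0.3386, 0.2112]
eef_rot: [0.837, 0.547, 0.001, -0.0]
ft_force: [0.2, 0.7, 1.2]
gripper_width: 0.604
```

```bash
python3 - <<'E'
from mv import *
state()
im=capture("scene")
cv2.imwrite("pics/s4.png",cv2.resize(im[200:300,310:430],None,fx=5,fy=5,interpolation=cv2.INTER_CUBIC))
E
```

```text
t 8.72 tcp [0.4404 0.3386 0.2112] yaw_y -0.4121 z [ 0.0015  0.0012 -1.    ] F [0.2 0.7 1.2] w 0.604
```

View pics/s4.png

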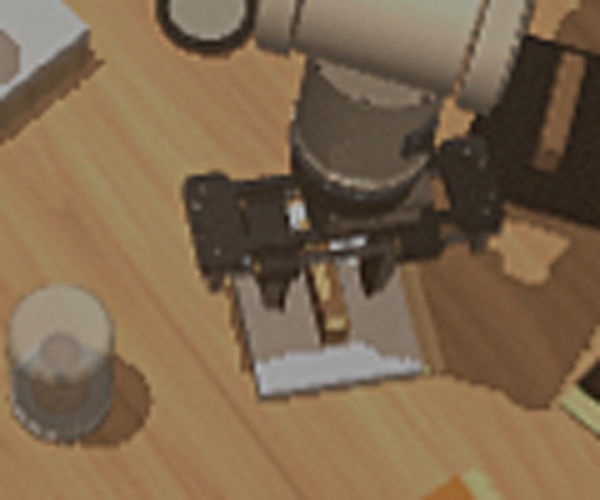

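The batten is between the fingers. Closing.

Emit:
{"name": "step_arm", "arguments": {"increments": [[0,0,0,0,0,0],[0,0,0,0,0,0],[0,0,0,0,0,0],[0,0,0,0,0,0],[0,0,0,0,0,0],[0,0,0,0,0,0],[0,0,0,0,0,0],[0,0,0,0,0,0],[0,0,0,0,0,0],[0,0,0,0,0,0]], "fingers": 5, "newtons": 45}}

```text
t: 9.6
tool_pos: [0.4399, 0.3383, 0.2101]
eef_rot: [0.837, 0.548, 0.0, -0.0]
ft_force: [0.2, 0.7, 2.7]
gripper_width: 0.173
```

```bash
python3 - <<'E'
from mv import *
state()
E
```

```text
t 9.6 tcp [0.4399 0.3383 0.2101] yaw_y -0.412 z [-0.  0. -1.] F [0.2 0.7 2.7] w 0.173
```

```bash
cat >> mv.py <<'E'
def pose(xt,zt,th,yt=0.,H=.2101):
    M=Rot.from_euler("z",RY)*Rot.from_euler("y",-th)
    p=rw(0,0,0)+Rot.from_euler("z",RY).apply([xt,yt,zt])+M.apply([.07,0,H])
    m=M.as_matrix(); return p,np.c_[m[:,1],m[:,0],-m[:,2]]
def tipinfo(H=.2101):
    o=get_obs(); R=Rot.from_quat(o["eef_rot"]).as_matrix(); P=np.c_[R[:,1],R[:,0],-R[:,2]]
    tip=o["tool_pos"]+P@np.array([-.07,0,-H]); g=Rot.from_euler("z",-RY).apply(tip-[*RIS,0])
    print("tip in riser",g.round(4),"tilt",np.arccos(P[2,2]).round(4),"F riser",Rot.from_euler("z",-RY).apply(o["ft_force"]).round(1),"M",o["moment"].round(2))
E
python3 - <<'E'
from mv import *
tipinfo()
p,R=pose(-.046,.17,.17); print(p,R)
p0=np.array([.4402,.3381,.3901]); plan(p,R,18,p0,tool(PY))
E
```

```text
tip in riser [-0.1274  0.4383 -0.    ] tilt 0.0 F riser [0.3 0.7 2.7] M [-0.1  -0.06 -0.03]
[ 0.56232247 -0.04659921  0.38891412] [[-0.16721084  0.97170888  0.16680046]
 [ 0.98592116  0.16480046  0.02828912]
 [ 0.          0.16918235 -0.98558477]]
row x18: cm [-2.051  0.98   0.068] rad [-0.0092  0.0027 -0.0322] min rad 0.493 min z 0.386
```

Emit:
{"name": "step_arm", "arguments": {"increments": [[0,0,-0.5,0,0,0],[0,0,-1.5,0,0,0],[0,0,-2.5,0,0,0],[0,0,-3,0,0,0],[0,0,-3,0,0,0],[0,0,-3,0,0,0],[0,0,-2.5,0,0,0],[0,0,-1.5,0,0,0],[0,0,-0.5,0,0,0]]}}

```text
t: 10.35
tool_pos: [0.4403, 0.3386, 0.3931]
eef_rot: [0.837, 0.548, 0.002, -0.0]
ft_force: [0.6, 0.3, -2.1]
gripper_width: 0.174
```

Emit:
{"name": "step_arm", "arguments": {"increments": [[-2.05,0.98,0.07,-0.0092,0.0027,-0.0322],[-2.05,0.98,0.07,-0.0092,0.0027,-0.0322],[-2.05,0.98,0.07,-0.0092,0.0027,-0.0322],[-2.05,0.98,0.07,-0.0092,0.0027,-0.0322],[-2.05,0.98,0.07,-0.0092,0.0027,-0.0322],[-2.05,0.98,0.07,-0.0092,0.0027,-0.0322],[-2.05,0.98,0.07,-0.0092,0.0027,-0.0322],[-2.05,0.98,0.07,-0.0092,0.0027,-0.0322],[-2.05,0.98,0.07,-0.0092,0.0027,-0.0322],[-2.05,0.98,0.07,-0.0092,0.0027,-0.0322],[-2.05,0.98,0.07,-0.0092,0.0027,-0.0322],[-2.05,0.98,0.07,-0.0092,0.0027,-0.0322],[-2.05,0.98,0.07,-0.0092,0.0027,-0.0322],[-2.05,0.98,0.07,-0.0092,0.0027,-0.0322],[-2.05,0.98,0.07,-0.0092,0.0027,-0.0322],[-2.05,0.98,0.07,-0.0092,0.0027,-0.0322],[-2.05,0.98,0.07,-0.0092,0.0027,-0.0322],[-2.05,0.98,0.07,-0.0092,0.0027,-0.0322]]}}

```text
t: 11.85
tool_pos: [0.5623, -0.0471, 0.3876]
eef_rot: [0.642, 0.762, 0.064, 0.054]
ft_force: [-0.1, -0.3, -2.5]
gripper_width: 0.169
```

Emit:
{"name": "step_arm", "arguments": {"increments": [[0,0,0,0,0,0],[0,0,0,0,0,0],[0,0,0,0,0,0],[0,0,0,0,0,0],[0,0,0,0,0,0]]}}

```text
t: 12.27
tool_pos: [0.562, -0.0452, 0.3885]
eef_rot: [0.642, 0.762, 0.064, 0.055]
ft_force: [0.3, -0.4, -1.5]
gripper_width: 0.174
```

```bash
python3 - <<'E'
from mv import *
state(); tipinfo()
p,R=pose(-.046,.05,.17); plan(p,R,1)
im=capture("scene");t=capture("top")
cv2.imwrite("pics/s5.png",np.hstack([cv2.resize(im[110:260,200:350],(400,400),interpolation=cv2.INTER_CUBIC),cv2.resize(t[100:250,270:420],(400,400),interpolation=cv2.INTER_CUBIC)]))
E
```

```text
t 12.27 tcp [ 0.562  -0.0452  0.3885] yaw_y 0.1698 z [ 0.1662  0.028  -0.9857] F [ 0.3 -0.4 -1.5] w 0.174
tip in riser [-0.0462  0.0013  0.1696] tilt 0.1693 F riser [ 0.2 -0.4 -1.5] M [0.03 0.06 0.02]
row x1: cm [-0.138 -2.006 11.785] rad [-0.0007  0.0002  0.0017] min rad 0.564 min z 0.269
```

View pics/s5.png

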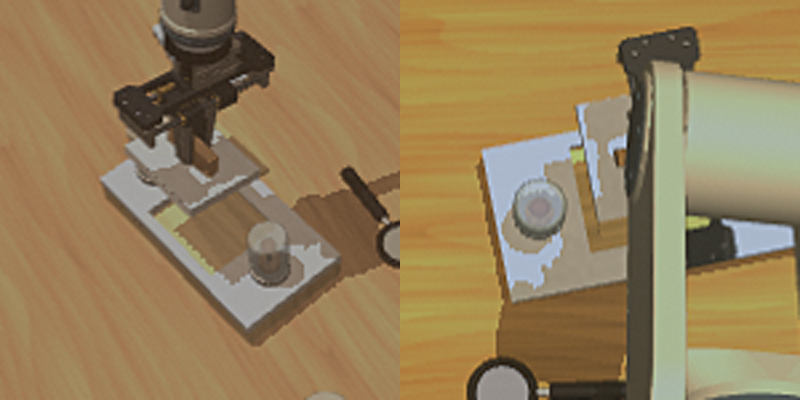

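The panel is firmly held at an angle above the bay. The jar on the deck and the deck jar are both clear. Lowering straight down 12 cm.

Emit:
{"name": "step_arm", "arguments": {"increments": [[0,-0.17,0.99,0,0,0],[0,-0.34,1.97,0,0,0],[0,-0.42,2.46,0,0,0],[0,-0.42,2.46,0,0,0],[0,-0.34,1.97,0,0,0],[0,-0.2,1.18,0,0,0],[0,-0.14,0.8,0,0,0],[0,0,0,0,0,0],[0,0,0,0,0,0],[0,0,0,0,0,0]]}}

```text
t: 13.2
tool_pos: [0.563, -0.0461, 0.2695]
eef_rot: [0.642, 0.761, 0.065, 0.056]
ft_force: [-0.3, 0.5, -1.9]
gripper_width: 0.169
```

```bash
python3 - <<'E'
from mv import *
state(); tipinfo()
p,R=pose(-.046,.032,.17); plan(p,R,1)
im=capture("scene");t=capture("top")
cv2.imwrite("pics/s6.png",np.hstack([cv2.resize(im[140:240,230:330],(400,400),interpolation=cv2.INTER_CUBIC),cv2.resize(t[120:220,290:390],(400,400),interpolation=cv2.INTER_CUBIC)]))
# predicted panel corners
o=get_obs();Rt=Rot.from_quat(o["eef_rot"]).as_matrix();P=np.c_[Rt[:,1],Rt[:,0],-Rt[:,2]];og=o["tool_pos"]-P[:,2]*.2101
for l in [(.054,.065,.016),(-.054,.065,.016),(-.07,.065,.006),(.054,-.065,.016),(-.054,-.065,.016)]:
    X=og+P@np.array(l); print(l,((proj("scene",X)-[230,140])*4).round(),((proj("top",X)-[290,120])*4+[400,0]).round())
E
```

```text
t 13.2 tcp [ 0.563  -0.0461  0.2695] yaw_y 0.1692 z [ 0.1684  0.0276 -0.9853] F [-0.3  0.5 -1.9] w 0.169
tip in riser [-0.045   0.0001  0.0505] tilt 0.1715 F riser [-0.2  0.6 -1.9] M [-0.07 -0.    0.01]
row x1: cm [-0.04  -0.388  1.816] rad [0.0015 0.001  0.0012] min rad 0.564 min z 0.251
(0.054, 0.065, 0.016) [[177. 272.]] [[576. 113.]]
(-0.054, 0.065, 0.016) [[273. 214.]] [[606. 270.]]
(-0.07, 0.065, 0.006) [[286. 213.]] [[609. 292.]]
(0.054, -0.065, 0.016) [[ 84. 179.]] [[765.  76.]]
(-0.054, -0.065, 0.016) [[180. 126.]] [[793. 233.]]
```

View pics/s6.png

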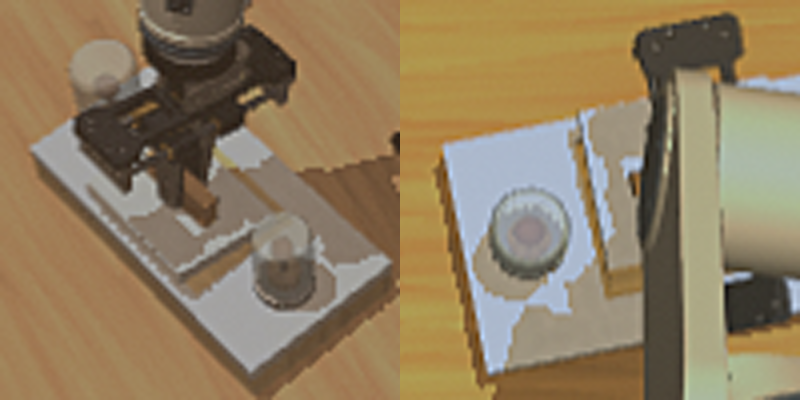

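Predicted panel corners agree with the picture to about 1 px. Lowering the last 18 mm to groove height.

Emit:
{"name": "step_arm", "arguments": {"increments": [[0,-0.1,0.59,0,0,0],[0,-0.1,0.59,0,0,0],[0,-0.07,0.39,0,0,0],[0,-0.04,0.23,0,0,0],[0,0,0,0,0,0],[0,0,0,0,0,0],[0,0,0,0,0,0]]}}

```text
t: 13.88
tool_pos: [0.5626, -0.0461, 0.2505]
eef_rot: [0.643, 0.761, 0.065, 0.055]
ft_force: [0.4, 0.5, -1.7]
gripper_width: 0.172
```

```bash
python3 - <<'E'
from mv import *
state(); tipinfo()
p,R=pose(-.0585,.0315,.17); plan(p,R,1)
E
```

```text
t 13.88 tcp [ 0.5626 -0.0461  0.2505] yaw_y 0.169 z [ 0.1672  0.0276 -0.9855] F [ 0.4  0.5 -1.7] w 0.172
tip in riser [-0.0456  0.0002  0.0316] tilt 0.1703 F riser [ 0.5  0.5 -1.7] M [-0.07  0.04  0.06]
row x1: cm [-0.039 -1.27  -0.211] rad [0.0003 0.0007 0.001 ] min rad 0.552 min z 0.25
```

Emit:
{"name": "step_arm", "arguments": {"increments": [[0,-0.2,-0.034,0,0,0],[0,-0.2,-0.034,0,0,0],[0,-0.2,-0.034,0,0,0],[0,-0.2,-0.034,0,0,0],[0,-0.2,-0.034,0,0,0],[0,-0.15,-0.025,0,0,0],[0,0,0,0,0,0],[0,0,0,0,0,0]]}}

```text
t: 14.55
tool_pos: [0.551, -0.0481, 0.2505]
eef_rot: [0.643, 0.761, 0.065, 0.055]
ft_force: [0.6, -0.6, -1.0]
gripper_width: 0.169
```

```bash
python3 - <<'E'
from mv import *
state(); tipinfo()
im=capture("scene");t=capture("top")
cv2.imwrite("pics/s7.png",np.hstack([cv2.resize(im[140:240,230:330],(400,400),interpolation=cv2.INTER_CUBIC),cv2.resize(t[120:220,290:390],(400,400),interpolation=cv2.INTER_CUBIC)]))
E
```

```text
t 14.55 tcp [ 0.551  -0.0481  0.2505] yaw_y 0.169 z [ 0.1672  0.0276 -0.9855] F [ 0.6 -0.6 -1. ] w 0.169
tip in riser [-0.0574  0.0002  0.0316] tilt 0.1703 F riser [ 0.4 -0.7 -1. ] M [-0.07  0.02  0.  ]
```

View pics/s7.png

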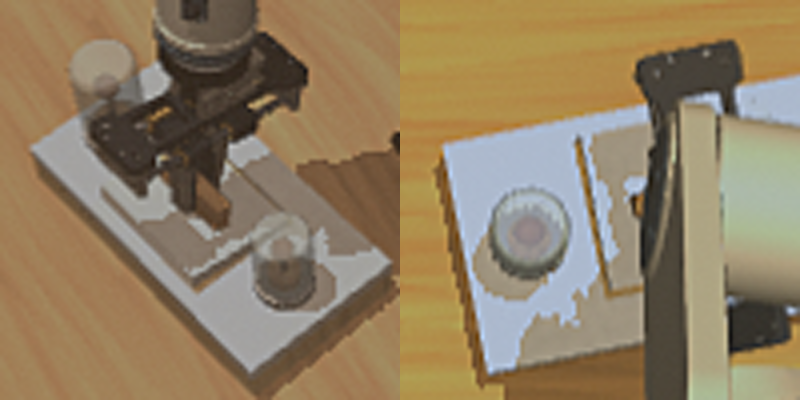

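The tongue is under the lip at an angle and nothing is touching. Now I'll feel for the groove's back wall.

Emit:
{"name": "step_arm", "arguments": {"increments": [[0,-0.15,-0.025,0,0,0],[0,-0.15,-0.025,0,0,0],[0,-0.1,-0.017,0,0,0],[0,0,0,0,0,0]]}}

```text
t: 14.98
tool_pos: [0.5468, -0.0488, 0.2504]
eef_rot: [0.643, 0.762, 0.065, 0.055]
ft_force: [1.0, -0.3, -1.6]
gripper_width: 0.172
```

Emit:
{"name": "step_arm", "arguments": {"increments": [[0,-0.1,-0.017,0,0,0],[0,0,0,0,0,0]]}}

```text
t: 15.15
tool_pos: [0.5459, -0.0489, 0.2504]
eef_rot: [0.643, 0.762, 0.065, 0.055]
ft_force: [-0.3, -0.0, -2.1]
gripper_width: 0.169
```

```bash
python3 - <<'E'
from mv import *
tipinfo()
E
```

```text
tip in riser [-0.0626  0.0002  0.0315] tilt 0.17 F riser [-0.3  0.  -2.1] M [-0.08  0.03  0.02]
```

Emit:
{"name": "step_arm", "arguments": {"increments": [[0,-0.1,-0.017,0,0,0],[0,0,0,0,0,0],[0,0,0,0,0,0]]}}

```text
t: 15.4
tool_pos: [0.5454, -0.0491, 0.2506]
eef_rot: [0.643, 0.761, 0.065, 0.056]
ft_force: [0.8, 1.6, -2.4]
gripper_width: 0.173
```

```bash
python3 - <<'E'
from mv import *
tipinfo()
E
```

```text
tip in riser [-0.0628  0.0001  0.0316] tilt 0.1713 F riser [ 1.1  1.5 -2.4] M [ 0.01 -0.41  0.01]
```

Wall contact at tip x of about -63 mm: the moment rose and the motion stalled. That agrees with the vision. Backing off 1.5 mm to centre the panel between wall and stop.

Emit:
{"name": "step_arm", "arguments": {"increments": [[0,0.15,0.025,0,0,0],[0,0,0,0,0,0],[0,0,0,0,0,0]]}}

```text
t: 15.65
tool_pos: [0.5464, -0.0488, 0.2503]
eef_rot: [0.643, 0.762, 0.064, 0.055]
ft_force: [0.1, 0.0, -2.4]
gripper_width: 0.167
```

```bash
python3 - <<'E'
from mv import *
tipinfo()
p,R=pose(-.0621,.0308,.05,0.0002); plan(p,R,10)
p2,R2=pose(-.0621,.0302,.0,0.0002); plan(p2,R2,6,p,R)
E
```

```text
tip in riser [-0.0622  0.0003  0.0314] tilt 0.1695 F riser [ 0.1  0.  -2.4] M [-0.07  0.02 -0.  ]
row x10: cm [-0.003  0.251  0.091] rad [0.0119 0.0001 0.0001] min rad 0.551 min z 0.244
row x6: cm [0.    0.175 0.069] rad [ 0.0083  0.     -0.    ] min rad 0.575 min z 0.24
```

Emit:
{"name": "step_arm", "arguments": {"increments": [[0,0.251,0.091,0.012,0,0],[0,0.251,0.091,0.012,0,0],[0,0.251,0.091,0.012,0,0],[0,0.251,0.091,0.012,0,0],[0,0.251,0.091,0.012,0,0],[0,0.251,0.091,0.012,0,0],[0,0.251,0.091,0.012,0,0],[0,0.251,0.091,0.012,0,0],[0,0.251,0.091,0.012,0,0],[0,0.251,0.091,0.012,0,0],[0,0,0,0,0,0],[0,0,0,0,0,0]]}}

```text
t: 16.65
tool_pos: [0.5723, -0.0444, 0.2442]
eef_rot: [0.645, 0.764, 0.019, 0.016]
ft_force: [-0.0, -0.6, -1.5]
gripper_width: 0.172
```

```bash
python3 - <<'E'
from mv import *
tipinfo()
p2,R2=pose(-.0621,.0302,.0,0.0002); plan(p2,R2,6)
E
```

```text
tip in riser [-0.0617  0.0002  0.0309] tilt 0.0501 F riser [-0.1 -0.6 -1.5] M [-0.   -0.07  0.  ]
row x6: cm [-0.005  0.169  0.07 ] rad [0.0083 0.0001 0.0002] min rad 0.576 min z 0.24
```

Emit:
{"name": "step_arm", "arguments": {"increments": [[0,0.17,0.07,0.0083,0,0],[0,0.17,0.07,0.0083,0,0],[0,0.17,0.07,0.0083,0,0],[0,0,0,0,0,0]]}}

```text
t: 16.98
tool_pos: [0.5776, -0.0436, 0.2423]
eef_rot: [0.645, 0.764, 0.009, 0.008]
ft_force: [-0.0, -0.4, -1.7]
gripper_width: 0.171
```

Emit:
{"name": "step_arm", "arguments": {"increments": [[0,0.17,0.07,0.0083,0,0],[0,0.17,0.07,0.0083,0,0],[0,0.17,0.07,0.0083,0,0],[0,0,0,0,0,0],[0,0,0,0,0,0]]}}

```text
t: 17.4
tool_pos: [0.5824, -0.0427, 0.2403]
eef_rot: [0.645, 0.764, -0.0, 0.0]
ft_force: [-0.2, 0.8, -1.5]
gripper_width: 0.175
```

```bash
python3 - <<'E'
from mv import *
tipinfo();state()
im=capture("scene");t=capture("top")
cv2.imwrite("pics/s8.png",np.hstack([cv2.resize(im[140:240,230:330],(400,400),interpolation=cv2.INTER_CUBIC),cv2.resize(t[120:220,290:390],(400,400),interpolation=cv2.INTER_CUBIC)]))
E
```

```text
tip in riser [-0.062   0.0002  0.0302] tilt 0.0008 F riser [-0.1  0.9 -1.5] M [-0.04 -0.13 -0.  ]
t 17.4 tcp [ 0.5824 -0.0427  0.2403] yaw_y 0.1691 z [ 4.e-04 -8.e-04 -1.e+00] F [-0.2  0.8 -1.5] w 0.175
```

View pics/s8.png

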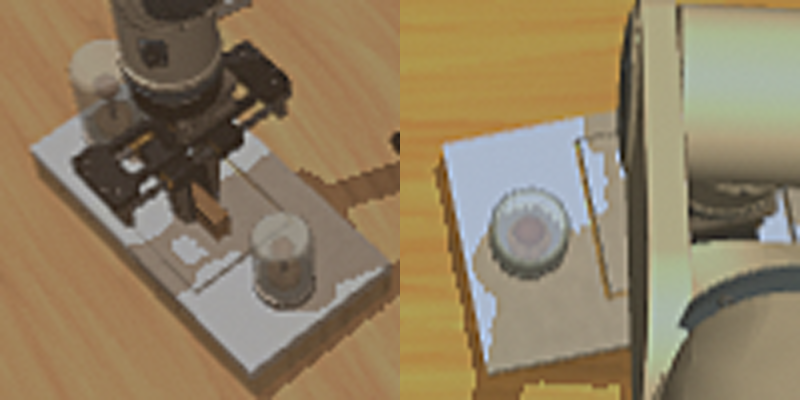

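The panel looks flat and flush, with its weight still carried by the gripper. Setting it down the last fraction and checking the force.

Emit:
{"name": "step_arm", "arguments": {"increments": [[0,0,0.03,0,0,0],[0,0,0.02,0,0,0],[0,0,0,0,0,0]]}}

```text
t: 17.75
tool_pos: [0.5822, -0.0428, 0.2401]
eef_rot: [0.645, 0.764, -0.0, 0.0]
ft_force: [-0.9, 0.5, 1.0]
gripper_width: 0.174
```

```bash
python3 - <<'E'
from mv import *
tipinfo();state()
E
```

```text
tip in riser [-0.0622  0.0002  0.0299] tilt 0.0009 F riser [-0.8  0.7  1. ] M [ 0.05  0.11 -0.02]
t 17.75 tcp [ 0.5822 -0.0428  0.2401] yaw_y 0.1689 z [ 5.e-04 -8.e-04 -1.e+00] F [-0.9  0.5  1. ] w 0.174
```

Seated: the vertical force went from -1.5 to +1.0 N. Releasing, then rising straight up.

Emit:
{"name": "step_arm", "arguments": {"increments": [[0,0,0,0,0,0],[0,0,0,0,0,0],[0,0,0,0,0,0],[0,0,0,0,0,0],[0,0,0,0,0,0],[0,0,0,0,0,0]], "fingers": 50}}

```text
t: 18.25
tool_pos: [0.5823, -0.0428, 0.2399]
eef_rot: [0.645, 0.764, -0.0, 0.0]
ft_force: [0.3, 0.2, 0.2]
gripper_width: 0.499
```

Emit:
{"name": "step_arm", "arguments": {"increments": [[0,0,-0.5,0,0,0],[0,0,-1,0,0,0],[0,0,-2,0,0,0],[0,0,-3,0,0,0],[0,0,-3,0,0,0],[0,0,-3,0,0,0],[0,-1,-3,0,0,0],[0,-2,-2,0,0,0],[0,-3,0,0,0,0],[0,-3,0,0,0,0],[0,-3,0,0,0,0],[0,-3,0,0,0,0],[0,-3,0,0,0,0],[0,-2,0,0,0,0],[0,-1,0,0,0,0],[0,0,0,0,0,0],[0,0,0,0,0,0]]}}

```text
t: 19.67
tool_pos: [0.3758, -0.078, 0.4157]
eef_rot: [0.645, 0.764, 0.0, 0.001]
ft_force: [-0.2, 0.5, 0.7]
gripper_width: 0.5
```

```bash
python3 - <<'E'
from mv import *
state()
im=capture("scene");t=capture("top")
cv2.imwrite("pics/s9.png",np.hstack([cv2.resize(im[140:240,230:330],(400,400),interpolation=cv2.INTER_CUBIC),cv2.resize(t[120:220,290:390],(400,400),interpolation=cv2.INTER_CUBIC)]))
cv2.imwrite("pics/s9full.png",im)
print(spotw("scene","jar_mid"),spotw("scene","panel_grip"))
e,_=fit=None,None
# expected pixels with panel home, riser frame tip -62
for l in [(.062,.065,.046),(.062,-.065,.046),(-.046,.065,.046),(-.046,-.065,.046)]:
    X=rw(*l); print(l,((proj("scene",X)-[230,140])*4).round(),((proj("top",X)-[290,120])*4+[400,0]).round())
E
```

```text
t 19.67 tcp [ 0.3758 -0.078   0.4157] yaw_y 0.1683 z [ 0.0028 -0.0011 -1.    ] F [-0.2  0.5  0.7] w 0.5
[(0.79, array([0.5623, 0.0807, 0.1157]), array([300., 204.]))] [(0.88, array([ 0.5878, -0.0391,  0.0462]), array([278., 194.])), (0.85, array([0.502 , 0.5545, 0.0189]), array([399., 322.])), (0.74, array([0.7847, 0.339 , 0.0156]), array([283., 313.])), (0.56, array([0.2834, 0.5357, 0.0179]), array([449., 280.]))]
(0.062, 0.065, 0.046) [[193. 289.]] [[578. 141.]]
(0.062, -0.065, 0.046) [[102. 198.]] [[760. 106.]]
(-0.046, 0.065, 0.046) [[286. 219.]] [[609. 293.]]
(-0.046, -0.065, 0.046) [[195. 133.]] [[792. 257.]]
```

View pics/s9.png

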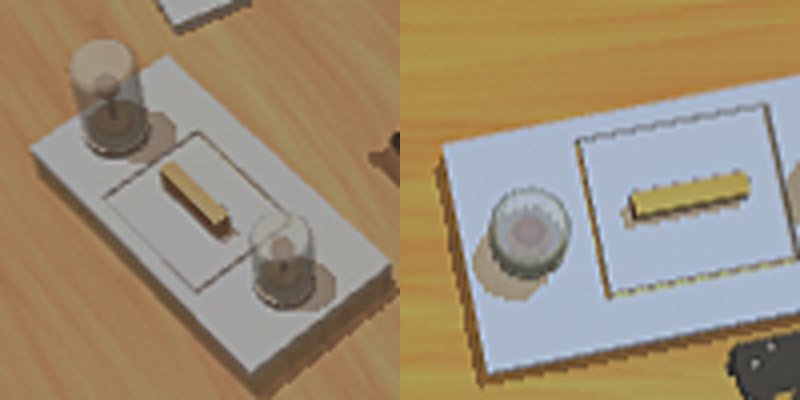

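View pics/s9full.png

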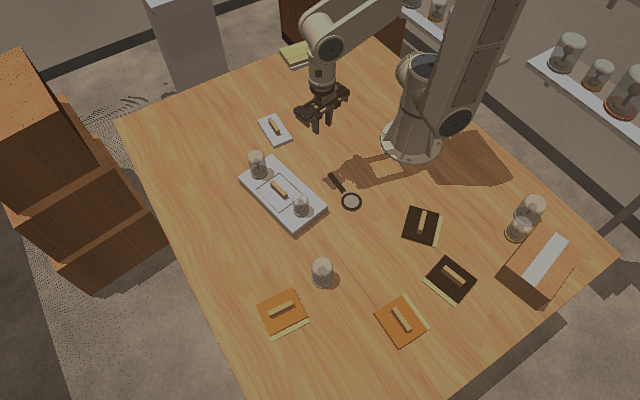

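The picture shows the panel flush, with even seams, its corners at the predicted pixels and the batten at (278,194). The jar is upright on the end deck at (301,207), and the bystanders haven't moved. Handing in.

```bash
python3 - <<'E'
from mv import *
print(unproj("scene",[[301,212]],.046), rw(0,.114))
print(finish_job())
E
```

```text
[[0.55754358 0.07212467 0.046     ]] [0.55563796 0.06789501 0.        ]
the job is handed in; nothing more can be done
None
```

I moved the small jar onto the empty end deck, fitted the tongued panel into the bay and handed the job in at about 20 s of the 54 s allowed. `finish_job()` gives no verdict, so this rests on my own checks.

- **Jar:** It was moved upright and stands on the empty end deck. The pictures put it within about 5 mm of the spot I aimed for, close to the deck's centre.
- **Panel:** I worked the tongue in under the lip at 0.17 rad. I felt the groove's back wall at about -63 mm, backed off 1.5 mm, and lowered the panel under control. It read a tilt of about 0.001 rad, with the tip at x -62 mm and z 30 mm, and its weight came off the gripper before I let go.
- **Last pictures:** The panel's seams are even and its corners match the predicted pixels to about 1 px. The other jars, the spare panel and the magnifying glass look unmoved, judged by eye only. The robot touches nothing.
- **Disagreements:** The network's reading for the jar was about 14 mm off from my own, and its reading for the batten about 8 mm. I took both as rough, since it reports the middle of the visible surface. No check failed.

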